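Press a bush home in a link arm and hold the press down

ROBOT

A 6-joint arm with a two-finger parallel gripper is mounted at the origin on the work surface. World frame = base frame: x ahead of the robot, y to its left, z up, the work surface at z = 0. Lengths are in m, angles in rad, forces in N, time in s.
With the tool pointing down it reaches from about 0.425 to 0.95 m from the base axis. Payload 3.5 kg.
Tool frame: the origin (TCP) lies at the very end of the fingers, on their centre line; the grasp point (between the pads) lies 19 mm behind it (ctrl.grip_point_offset is the distance from the TCP to the grasp point, in m); z points along the fingers, y is the line along which they close (so a half turn about z gives the same grasp; the last joint's range is limited). The gripper opens to 85 mm and grips with 20 to 120 N. Pads are 22 mm wide; open, the fingers measure 114 mm over their backs; the gripper's body (76 mm by 85 mm) begins 54 mm behind the grasp point. The pads swing forward as they close: fully open they stand 13 mm farther back than shut.
Start: joints at [1.038, 0.286, 1.577, -0, 1.279, -0.15], TCP at [0.252, 0.626, 0.231] pointing down, gripper open.
Joint ranges: [-2.77, 2.77], [-0.9, 2.22], [0.21, 2.48], [-1.53, 4.67], [0.24, 2.81], [-2.84, 2.84]. Speed limits (rad/s): [2.79, 2.79, 3.14, 3.14, 3.14, 3.14].

INTERFACE

Orientations are given as a unit quaternion [x, y, z, w].
In Python, from plant import telemetry, vision, ctrl gives the robot as it stands.
- The arm moves only by the tool arm_command, never from a script. Its argument "series" is one flat list of numbers, 7 for each row, row after row: the shift along the tool's x, y, z in cm, then the turn, a rotation vector about the tool's x, y, z in degrees, then the closure, from 0 (fully open) to 1 (shut). A call has 1 to 10 rows; each row is the pose to reach, as a shift and turn from the pose commanded when the call began, along the tool's axes at that moment; what a row does not reach only later rows make up. A row lasts 1/12 s, in which the tool goes at most 41.7 mm and 7.16 degrees, less where a joint would pass 70% of its speed; a pose out of reach is approached as far as the arm can. A call with a gripper value outside its range is refused whole. The fingers move at their own pace and stop on an object; "force" is the grip in N (left out, the last holds). Time passes only in rows, so rows that repeat a pose let the fingers close. It gives the time, the measured TCP pose, the force, the opening and the grip force at its end, in the units of the state.
- telemetry.get_state(): the state, without advancing time (a new reading comes with each control period).
- vision.read_camera(name): name is "scene" or "top" or "wrist"; returns a dict with "color" (480x640x3 uint8, blue, green, red), "K" (3x3 intrinsics, pixels), "D" ([k1, k2, p1, p2, k3] as OpenCV has them; the pictures are not rectified), "rvec" (rotation vector, rad) and "tvec" (3), from world to camera coordinates, as OpenCV has them; the wrist camera has in their place "T_tool_cam" (4x4, takes a point from camera to tool coordinates, whose origin is the TCP and whose axes are the flange's). Camera axes: x right, y down, z forward; pixel columns grow to the right and rows downward; lengths in m; the calibration is good to about 2 mm. A picture is of the moment at which its call begins: read the wrist's pose just before it. There is no depth.
- ctrl.sign_off(): hands the job in; it is judged then, once.
The state is a dict: "time": time; "qpos": joint angles; "dq": joint speeds; "joint_efforts": joint torques, N m; "eef_pos": TCP position; "tcp_rot": TCP orientation; "contact_force": force on the tool from outside, world axes, zero at the start; "wrist_torque": the same for the moment, N m; "opening": opening from 0.0 (shut) to 1.0 (fully open); "finger_force": force on a finger pad.
Only numpy, scipy, OpenCV 4.12 (cv2) and the standard library are available. Lean on these libraries where they do the work, as an engineer would, in place of code of your own. Each camera call takes 0.05 s, during which the arm holds its last target. There are 200 camera calls.

TASK

Set the link arm on the bed of the lever press with its big eye pushed home in the V locator under the ram, and let go of it. Then take the lever by its side grip, pull it forward and down until the bush is pressed fully home and the lever is hard down on its stop, and finish while still holding it there against its return spring. Use only the press to drive the bush, and leave the hammer, the tin and the parts bin where they are.

Things in the scene. Friction and masses are not known exactly. Their poses are not given: they have to be found in the camera images.
- press: Blue bench lever press (C frame), fixed, 260 x 130 mm, 290 mm high. Origin: on the bench below the ram axis; its -x points out of its open front, z up; lever on its -y side. Head 60 mm wide, its front at x = -26 mm, underside 135, top 235 mm above the bench; spring drum on its +y side. Column from x = +75 mm back. Turning the lever 1 rad lowers the ram 16 mm.
- seat (a point): Point on the flat steel bed where the ram axis meets it, 46 mm above the bench; axes as the press. The bed spans x -95 to +50, y -55 to +55 mm. A V locator (two bars 10 mm high, at 45 deg, all at x > 2 mm) opens to -x: the link's big eye, pushed into it in +x, stops with its axis here within 1 mm.
- handle (a joint): Lever angle (rad). 0: rest, leaning 20 deg back from vertical, spring-held. 1.833: forward, 5 deg above level, where the collar on the ram meets the head (the stop). At angle q the grip centre is, from hinge in press axes, at x = -150*cos(1.920-q), y = 0, z = 150*sin(1.920-q) mm. Return spring 0.5 N m/rad: 3 N at the grip rising to 9 N; driving the bush adds 3 to 10 N. Let go, it flies back.
- hinge (a point): Point on the lever's hinge axis, level (in y) with the middle of the lever's grip; axes as the press, at x = 27, y = -122, z = 185 mm in the press frame. The axis is parallel to the press's y. The lever rod (12 mm thick) swings in the plane 46 mm nearer the press than this point.
- grip (a point): Centre of the lever's black cylindrical side grip, 26 mm thick and 74 mm long, which sticks out from the lever's end parallel to the hinge axis (press -y) and turns freely on its pin. Held from above with the fingers fore and aft of it, the hand need not tilt as the lever swings.
- ram: Vertical 22 mm square steel ram with a round nose 30 mm across; its origin is the centre of the nose's lower face, z up. At rest the face is 98 mm above the bench, 52 mm above the bed; at the stop 68 mm above the bench.
- link: Loose dark steel link arm lying flat, about 0.5 kg. Origin: underside, on the big eye's axis; +x runs along the arm, z up. Big eye 48 mm across, 20 high; bar 26 wide, 16 mm high, x = 24 to 125 mm; small eye 34 mm across at x = 140. Balance point about x = 55 mm. In the press it lies with +x out of the front; held across the bar at x = 85 mm the hand clears the head.
- bush (a joint): Travel (m) of the flanged bronze bush into the big eye: at the start 0 to 0.002, 0.009 when fully home with its flange on the eye. A tight fit: it moves only under more than about 30 N.
- bush_top (a point): Centre of the top of the bush's flange (32 mm across, 3 mm thick) on the axis of the big eye; 32 mm above the link's underside when the bush's travel is 0, 23 mm when it is home.
- hammer: Hammer lying on the bench to the robot's right, behind the press (bystander), about 260 mm long; origin near the middle of its length.
- tin: Upright tin, 72 mm across, 85 mm high (bystander); origin at the centre of its underside.
- bin: Grey open parts bin 100 x 160 x 45 mm with spare bushes in it (bystander); origin at the centre of its underside.
Mind the look-alikes: they are no part of the job. What is meant by the link is not green, and is the smaller of those in its own colour.

How it is judged:
On the way:
1. the link arm lies flat on the press bed, its big eye under the ram (within 5 mm), let go, with the bush not yet driven and the lever still up (horizontal distance between bush_top and ram below 0.005 m and height (world z) of link between 0.042 and 0.05 m and angle between link's own z axis and vertical below 0.04 rad and contact force between the fingers and link below 0.3 N and value of joint bush below 0.004 m and value of joint handle below 0.3 rad), for 0.2 s.
At the end, for the whole second after the job is handed in: The fingers hold the lever down within 4 degrees of its stop, the ram bears on the bush with more than 5 N, the bush is home within 1 mm, and the link arm lies flat on the bed with its big eye under the ram within 6 mm (value of joint handle above 1.76 rad and value of joint bush above 0.008 m and contact force between ram and link above 5 N and contact force between the fingers and press above 2 N and horizontal distance between bush_top and ram below 0.006 m and height (world z) of link between 0.042 and 0.05 m and angle between link's own z axis and vertical below 0.04 rad); the arm keeps its last pose, push and grip.
It fails at once if the bush is driven other than under the ram (value of joint bush above 0.004 m and horizontal distance between bush_top and ram above 0.012 m).
It fails at once if the hammer, the tin or the bin is displaced by more than 3 cm (distance of any of hammer, tin, bin from where it was at the start of the episode above 0.03 m).
It also fails if it takes over 72 s, if anything falls off the work surface, if the arm or the gripper's body presses on something with over 40 N, if the wrist force passes 120 N, or if a joint passes its speed limit or range.

## Working session

There is one attempt and no reset: what is moved stays moved. The work goes in short steps, Python scripts to look and compute and a tool call to move; the robot and the scene stay as the last step left them, time stands still between calls to the robot, and variables do not carry over. Pictures are saved under pics/ and viewed, at most 10 in all, crops included, and the job is handed in when it is done.

Besides the shell and the picture viewer there is one more tool, called after "Request:" in YAML: its name, and indented under it one key for each argument. arm_command: Moves the arm, as the interface text tells. Its arguments: {"type":"object","properties":{"series":{"type":"array","items":{"type":"number"}},"force":{"type":"number"}},"required":["series"]}

```bash
mkdir -p pics; ls
cat > h.py <<'E'
import numpy as np, cv2
from scipy.spatial.transform import Rotation as R
from plant import telemetry, vision, ctrl
def ray(c,uv):
    p=cv2.undistortPoints(np.array([[uv]],float),c['K'],c['D'])[0,0]
    Rm=cv2.Rodrigues(np.array(c['rvec'],float))[0]; t=np.array(c['tvec'],float).ravel()
    return -Rm.T@t, Rm.T@np.array([p[0],p[1],1.])
def at_z(c,uv,z):
    o,d=ray(c,uv); return o+d*(z-o[2])/d[2]
def proj(c,P):
    return cv2.projectPoints(np.atleast_2d(np.array(P,float)),np.array(c['rvec'],float),np.array(c['tvec'],float),c['K'],c['D'])[0][:,0]
E
python3 - <<'E'
from h import *
import pickle
for n in ('scene','top'):
    c=vision.read_camera(n); cv2.imwrite(f'pics/{n}0.png',c['color']); pickle.dump(c,open(n+'.pkl','wb'))
    print(n,ray(c,(320,240)))
print(telemetry.get_state())
E
```

```text
pics
scene (array([ 1.30802029, -0.102329  ,  1.22803606]), array([-0.63878087,  0.05739701, -0.76766812]))
top (array([ 0.25242693, -0.03592649,  1.57215994]), array([ 0.17227379,  0.00246547, -0.98520182]))
{'time': 0.1, 'qpos': array([ 1.03800207e+00,  2.87100810e-01,  1.57805530e+00, -1.33426586e-05,
        1.27861957e+00, -1.50006159e-01]), 'dq': array([-5.56583737e-04, -1.93087081e-03, -2.35842309e-03, -6.43449602e-05,
        2.04059384e-04, -4.63195003e-04]), 'joint_efforts': array([ 3.34871329e-04, -4.07295728e+01, -2.93699455e+01, -1.40666712e-04,
        3.42468411e-03, -2.62166353e-06]), 'eef_pos': array([0.2517845 , 0.62562572, 0.23005632]), 'tcp_rot': array([ 1.90225667e-01,  9.81739784e-01, -1.03065537e-03, -3.59427677e-04]), 'contact_force': array([-0.19421216, -0.11456296, -0.66588714]), 'wrist_torque': array([-0.01143054, -0.01777349, -0.02825862]), 'finger_force': 0.0, 'opening': 1.0001852594983514}
```

View pics/scene0.png

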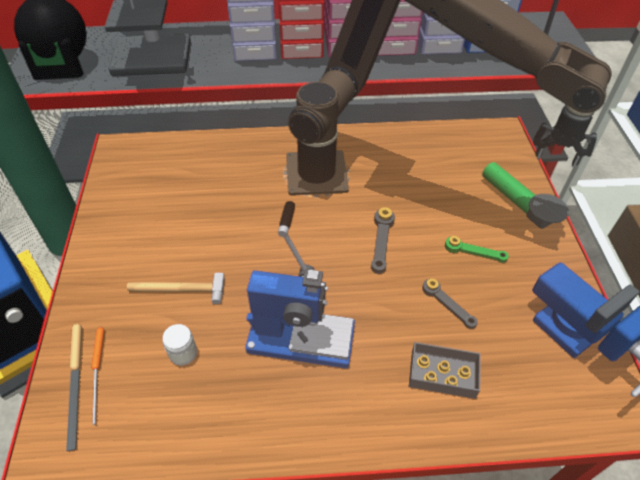

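View pics/top0.png

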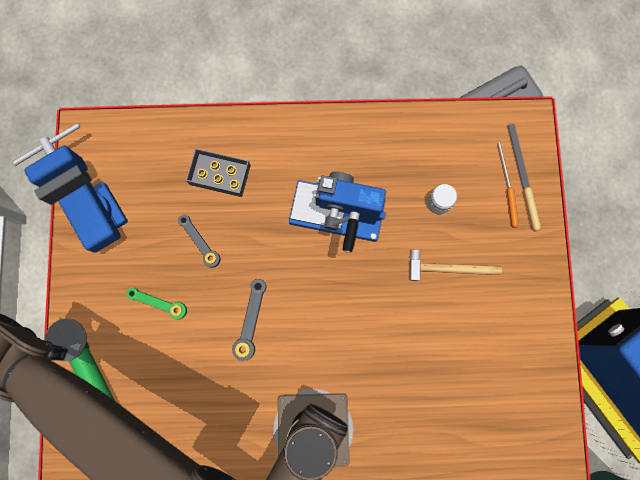

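Scene view: the press sits at about (300,325) with its front toward +y. The grey links are at (385,240), the large one, and (450,300), the small one; the green one is a decoy. In the top view the small grey link runs from its big eye at (211,258) to its small eye at (184,219). The press bed is at about (305,205) and the grip at (349,235).

Run:
```python
from h import *
import pickle
C={n:pickle.load(open(n+'.pkl','rb')) for n in('scene','top')}
def crop(n,x,y,w,h): return cv2.resize(C[n]['color'][y:y+h,x:x+w],(400,300),interpolation=cv2.INTER_CUBIC)
a=np.hstack([crop('top',280,160,120,90),crop('top',160,200,80,60)])
b=np.hstack([crop('scene',240,260,120,90),crop('scene',410,270,80,60)])
cv2.imwrite('pics/comp.png',np.vstack([a,b]))
t=C['top']
for nm,a,b in(('small',(211,258),(184,219)),('big',(243,349),(258,285))):
    A=at_z(t,a,.03);B=at_z(t,b,.017);print(nm,A,B,np.linalg.norm((A-B)[:2]))
```

```text
small [0.47828386 0.27688056 0.03      ] [0.59569932 0.35840865 0.017     ] 0.14294481809510087
big [0.22296547 0.18721048 0.03      ] [0.39983593 0.1460955  0.017     ] 0.18158635340162343
```

View pics/comp.png

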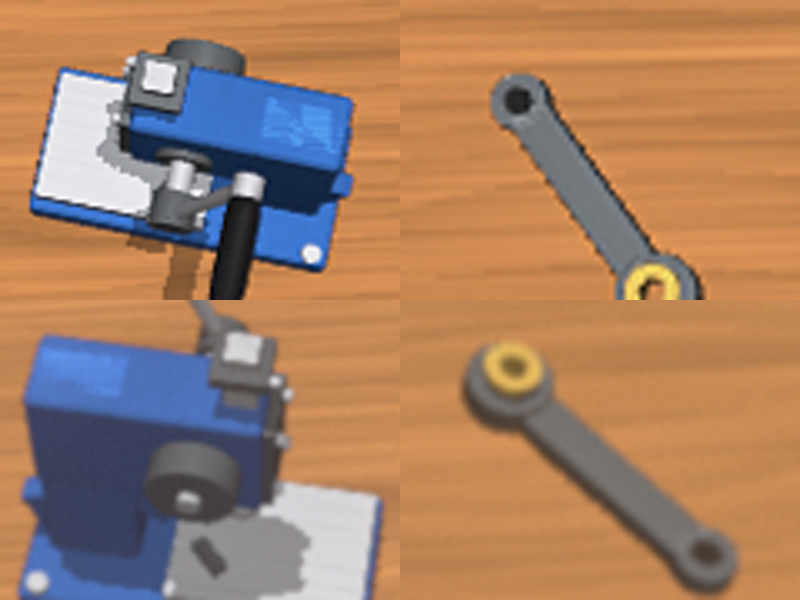

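The composite gives these points:
- **Link, top view:** bush (210.4,258.0), small eye (183.8,220.0).
- **Link, scene view:** bush (432.8,283.4), small eye (471.4,320.2).
- **Bed front corners:** top view (298.6,181.0) and (290.5,218.5), scene view (354.6,319.1).
- **Ram top:** top view (328,183.1), scene view (313.5,274.4).

The small grey link is about 143 mm between its eyes, so it is the right one.

Run:
```python
from h import *
import pickle
from scipy.optimize import least_squares
C={n:pickle.load(open(n+'.pkl','rb')) for n in('scene','top')}
# link
def fl(p):
    r=[]
    u=np.array([np.cos(p[2]),np.sin(p[2])])
    P=[[p[0],p[1],.031],[p[0]+.14*u[0],p[1]+.14*u[1],.018]]
    for n,o in(('top',[(210.4,258),(183.8,220)]),('scene',[(432.8,283.4),(471.4,320.2)])):
        r.append((proj(C[n],P)-o).ravel())
    return np.concatenate(r)
s=least_squares(fl,[.478,.277,.6]);print('link',s.x,np.round(s.fun,2))
# grip blob
for n,(x0,y0,x1,y1) in(('top',(335,205,365,260)),('scene',(272,195,300,240))):
    im=C[n]['color'][y0:y1,x0:x1].max(2); m=(im<60).astype(np.uint8)
    k,l,st,ce=cv2.connectedComponentsWithStats(m); i=1+np.argmax(st[1:,4]); print(n,ce[i]+[x0,y0],st[i])
    C[n]['g']=ce[i]+[x0,y0]
def fp(p):
    c,s_=np.cos(p[2]),np.sin(p[2])
    def W(q): q=np.array(q)/1000; return [p[0]+c*q[0]-s_*q[1],p[1]+s_*q[0]+c*q[1],q[2]]
    g=[78.3,-122,326]; z=p[3]*1000
    T=proj(C['top'],[W([-95,55,46]),W([-95,-55,46]),W([0,0,z]),W(g)])-np.array([(298.6,181),(290.5,218.5),(328,183.1),C['top']['g']])
    S=proj(C['scene'],[W([-95,-55,46]),W([0,0,z]),W(g)])-np.array([(354.6,319.1),(313.5,274.4),C['scene']['g']])
    return np.r_[T.ravel(),S.ravel()]
s=least_squares(fp,[.6,0,-1.5,.26],loss='soft_l1');print('press',s.x,np.round(s.fun,2))
p=s.x;c,q=np.cos(p[2]),np.sin(p[2])
for nm,v in(('grip',(.0783,-.122)),('hinge',(.027,-.122))): print(nm,p[0]+c*v[0]-q*v[1],p[1]+q*v[0]+c*v[1])
for n in C: print(n,'seat px',proj(C[n],[p[0],p[1],.046]))
print(C['top']['g'],C['scene']['g'],ctrl.grip_point_offset)
print(R.from_quat(telemetry.get_state()['tcp_rot']).as_matrix().round(3), [a for a in dir(ctrl) if a[0]!='_'])
```

```text
link [0.48031055 0.27887134 0.61401382] [-0.17 -0.74 -0.28 -0.74 -0.28 -0.93 -0.2  -0.57]
top [350.05590062 234.44720497] [  8  14  15  33 322]Traceback (most recent call last):
  File "<stdin>", line 17, in <module>
    return _wrapfunc(a, 'argmax', axis=axis, out=out, **kwds)
    return bound(*args, **kwds)
ValueError: attempt to get argmax of an empty sequence
```

Run:
```python
from h import *
import pickle
from scipy.optimize import least_squares
C={n:pickle.load(open(n+'.pkl','rb')) for n in('scene','top')}
def fl(p):
    r=[]
    u=np.array([np.cos(p[2]),np.sin(p[2])])
    P=[[p[0],p[1],.031],[p[0]+.14*u[0],p[1]+.14*u[1],.018]]
    for n,o in(('top',[(210.4,258),(183.8,220)]),('scene',[(432.8,283.4),(471.4,320.2)])):
        r.append((proj(C[n],P)-np.array(o)+.4).ravel())
    return np.concatenate(r)
s=least_squares(fl,[.478,.277,.6]);print('link',s.x,np.round(s.fun,2))
im=C['scene']['color'][195:240,272:300].max(2); m=(im<75); ys,xs=np.nonzero(m); print(m.sum()); G=np.array([xs.mean()+272,ys.mean()+195]) if m.sum()>50 else np.array([287.5,217])
gt=np.array([350.06,234.45])
def fp(p):
    c,s_=np.cos(p[2]),np.sin(p[2])
    def W(q): q=np.array(q)/1000; return [p[0]+c*q[0]-s_*q[1],p[1]+s_*q[0]+c*q[1],q[2]]
    g=[78.3,-122,326]; z=p[3]*1000
    T=proj(C['top'],[W([-95,55,46]),W([-95,-55,46]),W([0,0,z]),W(g)])-np.array([(298.25,180.65),(290.15,218.15),(327.65,182.75),gt])
    S=proj(C['scene'],[W([-95,-55,46]),W([0,0,z]),W(g)])-np.array([(354.25,318.75),(313.15,274.05),G])
    return np.r_[T.ravel(),S.ravel()]
s=least_squares(fp,[.6,0,-1.5,.26],loss='soft_l1');print('press',s.x,np.round(s.fun,2))
p=s.x;c,q=np.cos(p[2]),np.sin(p[2])
for nm,v in(('grip',(.0783,-.122)),('hinge',(.027,-.122))): print(nm,p[0]+c*v[0]-q*v[1],p[1]+q*v[0]+c*v[1])
print(G,ctrl.grip_point_offset)
print(R.from_quat(telemetry.get_state()['tcp_rot']).as_matrix().round(3), [a for a in dir(ctrl) if a[0]!='_'])
```

```text
link [0.48021583 0.27885034 0.61426444] [ 0.24 -0.31  0.12 -0.3   0.11 -0.56  0.2  -0.21]
197
press [ 0.61721067 -0.05388343 -1.80515667  0.28479809] [ 0.05  0.07 -0.23 -0.59 -0.26 -0.06 -0.16  0.51 -0.89 -1.03 -0.13  0.02
  0.21  1.57]
grip 0.4803628776941474 -0.10171200116020974
hinge 0.49227580782323266 -0.051814385027376966
[287.49746193 213.58375635] 0.0187
[[-0.928  0.374 -0.001]
 [ 0.374  0.928 -0.002]
 [ 0.    -0.002 -1.   ]] ['Unreachable', 'grip_point_offset', 'sign_off']
```

```bash
cat >> h.py <<'E'
def go(x,y,z,yaw):   # target TCP, yaw of tool y axis (deg), tool down
    s=telemetry.get_state(); R0=R.from_quat(s['tcp_rot'])
    a=np.radians(yaw); Y=np.array([np.cos(a),np.sin(a),0]); Z=np.array([0,0,-1.]); X=np.cross(Y,Z)
    Rt=R.from_matrix(np.c_[X,Y,Z])
    d=R0.inv().apply(np.array([x,y,z])-s['eef_pos'])*100
    print('shift',d.round(2),'rot',np.degrees((R0.inv()*Rt).as_rotvec()).round(1),'at',s['eef_pos'].round(4),'q',s['qpos'].round(2),'F',np.round(s['contact_force'],1),s['time'])
E
python3 -c "
from h import *
go(.5497,.3279,.13,68.1-62); go(.5497,.3279,.13,-54.8)"
```

```text
shift [-38.76 -16.47  10.03] rot [-0.1  0.1 62. ] at [0.2518 0.6256 0.2301] q [ 1.04  0.29  1.58 -0.    1.28 -0.15] F [-0.2 -0.1 -0.7] 0.1
shift [-38.76 -16.47  10.03] rot [-1.000e-01  1.000e-01  1.229e+02] at [0.2518 0.6256 0.2301] q [ 1.04  0.29  1.58 -0.    1.28 -0.15] F [-0.2 -0.1 -0.7] 0.1
```

Request:
arm_command:
  series: [-38.8,-16.5,10,0,0,122.9,0,-38.8,-16.5,10,0,0,122.9,0,-38.8,-16.5,10,0,0,122.9,0,-38.8,-16.5,10,0,0,122.9,0,-38.8,-16.5,10,0,0,122.9,0,-38.8,-16.5,10,0,0,122.9,0,-38.8,-16.5,10,0,0,122.9,0,-38.8,-16.5,10,0,0,122.9,0,-38.8,-16.5,10,0,0,122.9,0,-38.8,-16.5,10,0,0,122.9,0]
  force: 80

```text
time: 0.93
eef_pos: [0.5397, 0.3378, 0.1342]
tcp_rot: [0.731, 0.683, -0.0, -0.0]
contact_force: [0.2, 0.8, 0.0]
opening: 1.002
finger_force: 0.0
```

```bash
python3 -c "
from h import *
go(.5497,.3279,.13,-54.8)"
```

```text
shift [-0.92  1.07  0.42] rot [-0.   0.  50.9] at [0.5397 0.3378 0.1342] q [0.4  0.3  1.75 0.   1.1  0.47] F [0.2 0.8 0. ] 0.9333
```

Request:
arm_command:
  series: [-0.9,1.1,0.4,0,0,50.9,0,-0.9,1.1,0.4,0,0,50.9,0,-0.9,1.1,0.4,0,0,50.9,0,-0.9,1.1,0.4,0,0,50.9,0,-0.9,1.1,0.4,0,0,50.9,0,-0.9,1.1,0.4,0,0,50.9,0,-0.9,1.1,0.4,0,0,50.9,0,-0.9,1.1,0.4,0,0,50.9,0,-0.9,1.1,0.4,0,0,50.9,0,-0.9,1.1,0.4,0,0,50.9,0]

```text
time: 1.77
eef_pos: [0.5491, 0.3299, 0.1309]
tcp_rot: [0.952, 0.307, -0.0, 0.0]
contact_force: [0.8, 0.2, 0.8]
opening: 1.004
finger_force: 0.0
```

```bash
python3 -c "
from h import *
c=vision.read_camera('wrist'); cv2.imwrite('pics/w1.png',c['color']); print(c['T_tool_cam'])
go(.5497,.3279,.004,-54.8)"
```

```text
[[-1.78637984e-04 -9.48082481e-01 -3.18024492e-01  8.23578069e-02]
 [ 9.99999828e-01  8.54155782e-06 -5.87175073e-04 -7.59320022e-05]
 [ 5.59406825e-04 -3.18024542e-01  9.48082316e-01 -1.42692872e-01]
 [ 0.00000000e+00  0.00000000e+00  0.00000000e+00  1.00000000e+00]]
shift [-0.07  0.19 12.7 ] rot [-0.   0.   0.5] at [0.5492 0.3299 0.131 ] q [ 0.38  0.31  1.74 -0.    1.09  1.33] F [-0.1 -0.3  0.6] 1.8167
```

View pics/w1.png

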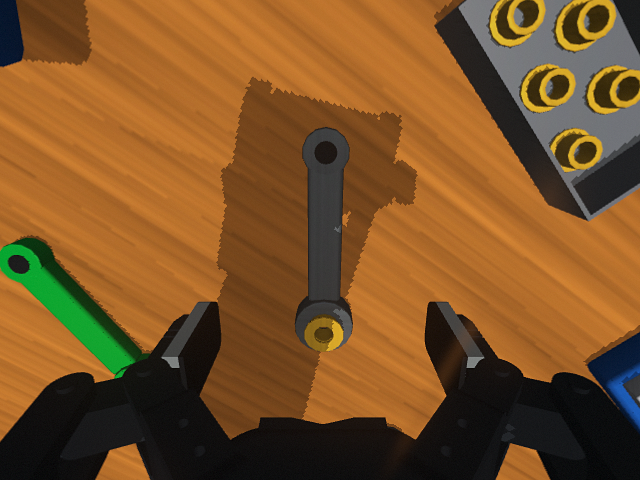

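The wrist view shows the link upright in the picture, with the bush at (323,334) and the small eye at (326,152), centred between the fingers. Next I check the position from this picture.

```bash
cat >> h.py <<'E'
def wz(c,s,uv,z):
    p=cv2.undistortPoints(np.array([[uv]],float),c['K'],c['D'])[0,0]
    T=np.array(c['T_tool_cam']); Rw=R.from_quat(s['tcp_rot']).as_matrix()
    o=Rw@T[:3,3]+s['eef_pos']; d=Rw@T[:3,:3]@np.array([p[0],p[1],1.])
    return o+d*(z-o[2])/d[2]
E
python3 -c "
from h import *
s=telemetry.get_state();c=vision.read_camera('wrist')
A=wz(c,s,(323.5,334),.031);B=wz(c,s,(326,152),.018);d=B-A;print(A,B,np.hypot(*d[:2]),np.degrees(np.arctan2(d[1],d[0])))"
```

```text
[0.48168826 0.28076063 0.031     ] [0.59580764 0.3606179  0.018     ] 0.1392853750628757 34.98315751533041
```

Request:
arm_command:
  series: [0,0.15,4,0,0,0,0,0,0.15,8,0,0,0,0,0,0.15,11,0,0,0,0,0,0.15,12.2,0,0,0,0,0,0.15,12.6,0,0,0,0,0,0.15,12.6,0,0,0,0,0,0.15,12.6,0,0,0,0,0,0.15,12.6,0,0,0,1,0,0.15,12.6,0,0,0,1,0,0.15,12.6,0,0,0,1]
  force: 80

```text
time: 2.7
eef_pos: [0.5514, 0.3292, 0.0071]
tcp_rot: [0.952, 0.305, 0.002, -0.0]
contact_force: [0.0, 0.1, -0.3]
opening: 0.605
finger_force: 0.0
```

Request:
arm_command:
  series: [0,0,0,0,0,0,1,0,0,0,0,0,0,1,0,0,0,0,0,0,1,0,0,0,0,0,0,1,0,0,0,0,0,0,1,0,0,0,0,0,0,1]

```text
time: 3.2
eef_pos: [0.5506, 0.329, 0.0062]
tcp_rot: [0.952, 0.305, 0.0, -0.0]
contact_force: [-2.4, -1.0, 5.6]
opening: 0.273
finger_force: 81.2
```

```bash
python3 -c "
from h import *
go(.5497,.3279,.15,-54.8+30)"
```

```text
shift [ -0.13   0.04 -14.38] rot [  0.   -0.  -29.7] at [0.5506 0.329  0.0062] q [0.38 0.48 1.78 0.   0.88 1.33] F [-2.4 -1.   5.6] 3.2
```

Request:
arm_command:
  series: [0,0,-1,0,0,0,1,0,0,-3,0,0,0,1,0,0,-6,0,0,0,1,0,0,-9,0,0,0,1,0,0,-12,0,0,-5,1,0,0,-15,0,0,-10,1,0,0,-16.4,0,0,-15,1,0,0,-16.4,0,0,-20,1,0,0,-16.4,0,0,-25,1,0,0,-16.4,0,0,-25,1]

```text
time: 4.03
eef_pos: [0.5493, 0.3283, 0.1681]
tcp_rot: [0.863, 0.505, -0.001, -0.0]
contact_force: [0.5, -0.3, -4.8]
opening: 0.275
finger_force: 80.1
```

```bash
cat >> h.py <<'E'
PX,PY,PW=.6172,-.0539,-1.8052
def W(x,y):  # press mm -> world
    c,s=np.cos(PW),np.sin(PW); return PX+(c*x-s*y)/1e3, PY+(s*x+c*y)/1e3
E
python3 -c "
from h import *
print(W(-75-85.8,0));go(*W(-75-85.8,0),.17,-13.4)"
```

```text
(np.float64(0.6545478916520677), np.float64(0.10250260544231801))
shift [-14.52  20.25  -0.2 ] rot [ -0.1   0.1 -16. ] at [0.5493 0.3283 0.1681] q [ 0.38  0.27  1.72 -0.    1.16  0.89] F [ 0.5 -0.3 -4.8] 4.0333
```

Request:
arm_command:
  series: [-2,3,-0.2,0,0,-3,1,-5,7,-0.2,0,0,-6,1,-8,11,-0.2,0,0,-9,1,-11,15,-0.2,0,0,-12,1,-13,18,-0.2,0,0,-15,1,-14,19.5,-0.2,0,0,-16,1,-14.5,20.2,-0.2,0,0,-16,1,-14.5,20.2,-0.2,0,0,-16,1,-14.5,20.2,-0.2,0,0,-16,1,-14.5,20.2,-0.2,0,0,-16,1]

```text
time: 4.87
eef_pos: [0.6536, 0.1042, 0.1699]
tcp_rot: [0.785, 0.619, -0.001, -0.001]
contact_force: [-0.2, 0.4, -4.1]
opening: 0.274
finger_force: 80.2
```

```bash
python3 -c "
from h import *
go(*W(-75-85.8,0),.06,-13.4)
a=[]
for n,(x,y,w,h) in (('top',(270,130,120,90)),('scene',(270,250,120,90))):
    c=vision.read_camera(n); a.append(cv2.resize(c['color'][y:y+h,x:x+w],(400,300),interpolation=cv2.INTER_CUBIC))
s=telemetry.get_state();c=vision.read_camera('wrist'); w=cv2.resize(c['color'],(400,300))
cv2.imwrite('pics/pre.png',np.vstack([np.hstack(a),np.hstack([w,w*0])]))
"
```

```text
shift [-0.15  0.17 10.99] rot [-0.2 -0.  -0.1] at [0.6536 0.1042 0.1699] q [0.   0.31 1.66 0.   1.17 0.24] F [-0.2  0.4 -4.1] 4.8667
```

View pics/pre.png

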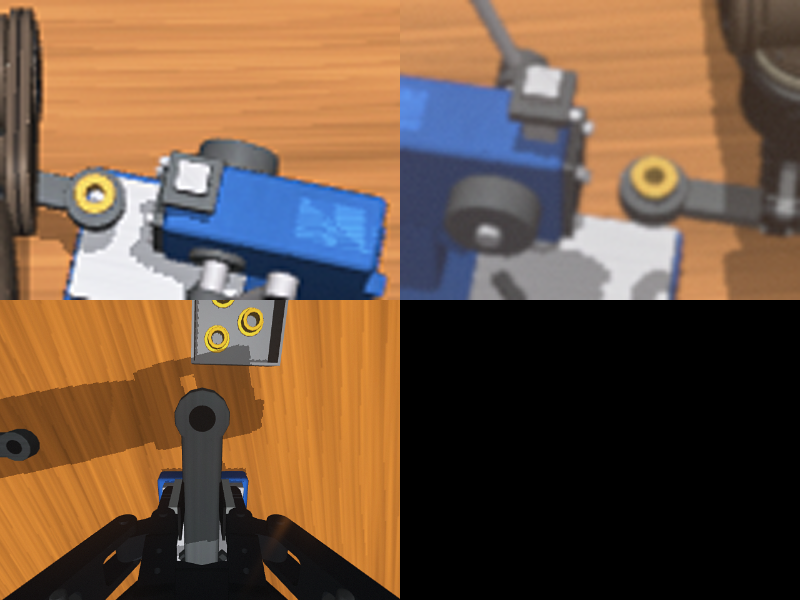

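The link is held level, with its arm out of the press front. The bush top is at top view (298.2,188.2) and scene view (345.6,302.5).

```bash
python3 -c "
from h import *
import pickle
C={n:pickle.load(open(n+'.pkl','rb')) for n in('scene','top')}
o1,d1=ray(C['top'],(298.15,188.15));o2,d2=ray(C['scene'],(345.55,302.45))
t=np.linalg.lstsq(np.c_[d1,-d2],o2-o1,rcond=None)[0]
a,b=o1+d1*t[0],o2+d2*t[1];print(a,b)
m=(a+b)/2-[PX,PY,0];c,s=np.cos(PW),np.sin(PW)
print('eye in press mm',1e3*(c*m[0]+s*m[1]),1e3*(-s*m[0]+c*m[1]))
c=vision.read_camera('wrist');s=telemetry.get_state()
B=wz(c,s,(202*1.6,118*1.6),.1699-.0062+.018);print('small eye',B,'tcp',s['eef_pos'])
go(*W(-75-85.8,0),.06,-13.4)
"
```

```text
[0.63168219 0.02070485 0.18895598] [0.63158668 0.01954748 0.18888241]
eye in press mm -75.354356370498 -3.1538454814607277
small eye [0.66744024 0.15814707 0.1817    ] tcp [0.65417207 0.10460361 0.17098701]
shift [-0.2   0.09 11.1 ] rot [-0. -0.  0.] at [0.6542 0.1046 0.171 ] q [0.01 0.31 1.66 0.   1.17 0.24] F [-0.5  0.4 -5. ] 5.0667
```

Request:
arm_command:
  series: [0,0.25,3,0,0,0,1,0,0.25,6,0,0,0,1,0,0.25,8,0,0,0,1,0,0.25,9.5,0,0,0,1,0,0.25,10.5,0,0,0,1,0,0.25,10.8,0,0,0,1,0,0.25,10.8,0,0,0,1]

```text
time: 5.65
eef_pos: [0.6573, 0.1028, 0.063]
tcp_rot: [0.785, 0.62, -0.0, -0.0]
contact_force: [-0.8, 0.4, -4.5]
opening: 0.277
finger_force: 80.1
```

Request:
arm_command:
  series: [-1,0,0,0,0,0,1,-2,0,0,0,0,0,1,-3,0,0,0,0,0,1,-4,0,0,0,0,0,1,-5,0,0,0,0,0,1,-6,0,0,0,0,0,1,-6.4,0,0,0,0,0,1,-6.4,0,0,0,0,0,1]

```text
time: 6.32
eef_pos: [0.6421, 0.0388, 0.0632]
tcp_rot: [0.786, 0.619, -0.0, 0.0]
contact_force: [-0.3, -1.2, -4.2]
opening: 0.274
finger_force: 80.2
```

```bash
python3 -c "
from h import *
go(*W(-85.8,0),.053,-13.4)
a=[]
for n,(x,y,w,h) in (('top',(270,160,120,90)),('scene',(270,260,120,90))):
    c=vision.read_camera(n); a.append(cv2.resize(c['color'][y:y+h,x:x+w],(400,300),interpolation=cv2.INTER_CUBIC))
cv2.imwrite('pics/in.png',np.hstack(a))
"
```

```text
shift [-1.02 -0.27  1.02] rot [-0.   0.  -0.2] at [0.6421 0.0388 0.0632] q [-0.1   0.4   1.76 -0.    0.98  0.14] F [-0.3 -1.2 -4.2] 6.3167
```

View pics/in.png

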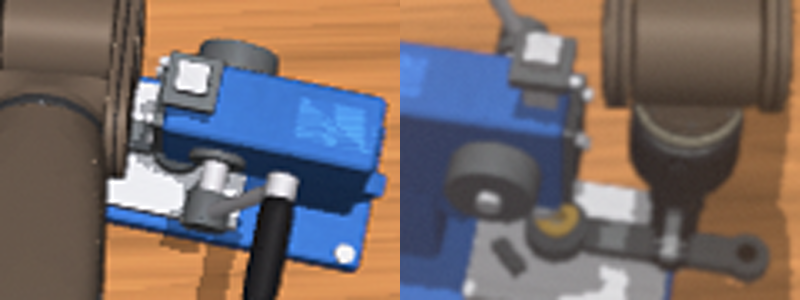

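The eye has gone under the head, with the bush partly behind the drum in the scene view at about (437,327), and nothing has touched yet. Next I lower it and push gently.

Request:
arm_command:
  series: [0,0,0.3,0,0,0,1,0,0,0.6,0,0,0,1,0,0,0.7,0,0,0,1,0,0,0.7,0,0,0,1,0,0,0.7,0,0,0,1]

```text
time: 6.83
eef_pos: [0.6422, 0.0407, 0.0558]
tcp_rot: [0.785, 0.62, -0.0, -0.0]
contact_force: [-0.4, -0.7, -4.0]
opening: 0.276
finger_force: 80.2
```

Request:
arm_command:
  series: [-0.2,0,0,0,0,0,1,-0.4,0,0,0,0,0,1,-0.6,0,0,0,0,0,1,-0.7,0,0,0,0,0,1,-0.7,0,0,0,0,0,1,-0.7,0,0,0,0,0,1]

```text
time: 7.33
eef_pos: [0.6407, 0.0333, 0.0562]
tcp_rot: [0.785, 0.619, 0.0, 0.0]
contact_force: [0.2, -0.1, -3.6]
opening: 0.278
finger_force: 80.2
```

Request:
arm_command:
  series: [-0.15,0,0,0,0,0,1,-0.3,0,0,0,0,0,1,-0.4,0,0,0,0,0,1,-0.4,0,0,0,0,0,1,-0.4,0,0,0,0,0,1]

```text
time: 7.75
eef_pos: [0.6396, 0.0297, 0.0561]
tcp_rot: [0.785, 0.619, -0.0, -0.0]
contact_force: [0.1, 0.4, -4.7]
opening: 0.278
finger_force: 80.2
```

Request:
arm_command:
  series: [-0.1,0,0,0,0,0,1,-0.2,0,0,0,0,0,1,-0.2,0,0,0,0,0,1,-0.2,0,0,0,0,0,1]

```text
time: 8.08
eef_pos: [0.6391, 0.0291, 0.0561]
tcp_rot: [0.785, 0.619, 0.001, -0.001]
contact_force: [-0.0, 6.2, -4.0]
opening: 0.273
finger_force: 80.3
```

Request:
arm_command:
  series: [-0.1,0,0.1,0,0,0,1,-0.1,0,0.2,0,0,0,1,-0.1,0,0.2,0,0,0,1,-0.1,0,0.2,0,0,0,1]

```text
time: 8.42
eef_pos: [0.6389, 0.0288, 0.0545]
tcp_rot: [0.785, 0.619, 0.001, -0.002]
contact_force: [-0.4, 7.7, -2.7]
opening: 0.281
finger_force: 80.5
```

Request:
arm_command:
  series: [0,0,0.1,0,0,0,1,0,0,0.2,0,0,0,1,0,0,0.2,0,0,0,1,0,0,0.2,0,0,0,1]

```text
time: 8.75
eef_pos: [0.6387, 0.0286, 0.0526]
tcp_rot: [0.785, 0.619, 0.0, -0.002]
contact_force: [-2.4, 6.6, -2.1]
opening: 0.276
finger_force: 80.6
```

Request:
arm_command:
  series: [-0.1,0,0.1,0,0,0,1,-0.2,0,0.1,0,0,0,1,-0.2,0,0.1,0,0,0,1,-0.2,0,0.1,0,0,0,0.4,-0.2,0,0.1,0,0,0,0.4,-0.2,0,0.1,0,0,0,0.4,-0.2,0,0.1,0,0,0,0.4]

```text
time: 9.33
eef_pos: [0.6395, 0.024, 0.0522]
tcp_rot: [0.785, 0.619, 0.0, 0.001]
contact_force: [-0.3, -0.4, 0.2]
opening: 0.6
finger_force: 0.0
```

```bash
python3 -c "
from h import *
s=telemetry.get_state();print(s['opening'],s['contact_force'],s['finger_force'])
go(*W(-85.8,0),.15,-13.4)
c=vision.read_camera('wrist');a=cv2.resize(c['color'],(400,300))
c=vision.read_camera('scene'); x,y=290,270
b=cv2.resize(c['color'][y:y+75,x:x+100],(400,300),interpolation=cv2.INTER_CUBIC)
cv2.imwrite('pics/rel.png',np.hstack([a,b]))
"
```

```text
0.5999678200821149 [-0.25748516 -0.3784661   0.17283434] 0.0
shift [ 0.48 -0.34 -9.78] rot [ 0.1  0.  -0.1] at [0.6395 0.024  0.0522] q [-0.12  0.41  1.78 -0.    0.96  0.11] F [-0.3 -0.4  0.2] 9.3333
```

View pics/rel.png

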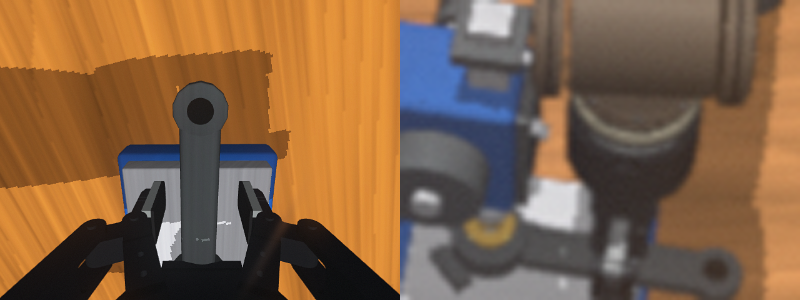

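```bash
python3 -c "
from h import *
import pickle
s=telemetry.get_state();c=vision.read_camera('wrist')
def P(m):
    m=m-[PX,PY,0];a,b=np.cos(PW),np.sin(PW);return 1e3*(a*m[0]+b*m[1]),1e3*(-b*m[0]+a*m[1]),m[2]
C=pickle.load(open('scene.pkl','rb'))
for z in (.062,.066):
    print('wrist',P(wz(c,s,(320.8,177.6),z)),'scene',P(at_z(C,(368.9,337.1),z)))
print('bush px expected if home',proj(C,[*W(0,0),.077]), 'seen',(290+(490-400)/4-.4,270+231/4-.4))
"
```

```text
wrist (np.float64(-140.23698294749033), np.float64(2.8591395562950623), np.float64(0.062)) scene (np.float64(-139.33880364931724), np.float64(3.4770147272704803), np.float64(0.062000000000000055))
wrist (np.float64(-140.93303072451118), np.float64(2.875769022220351), np.float64(0.066)) scene (np.float64(-139.24964202799384), np.float64(5.808673986914044), np.float64(0.06600000000000006))
bush px expected if home [[312.80016366 324.37537878]] seen (312.1, 327.35)
```

The link is home: its small eye reads 139–140 mm in front of the ram axis, where 140 is expected. Next I rise clear of it.

Request:
arm_command:
  series: [0,0,0,0,0,0,0.3,0,0,-1,0,0,0,0.3,0,0,-3,0,0,0,0.3,0,0,-6,0,0,0,0.3,2,0,-10,0,0,0,0.3,4,0,-14,0,0,0,0.3,4,0,-18,0,0,0,0.3,4,0,-22,0,0,0,0,4,0,-26,0,0,0,0,4,0,-30,0,0,0,0]

```text
time: 10.32
eef_pos: [0.6475, 0.0639, 0.3546]
tcp_rot: [0.785, 0.62, 0.001, 0.001]
contact_force: [0.6, 0.6, 0.1]
opening: 1.002
finger_force: 0.0
```

```bash
python3 -c "
from h import *
print(W(78.3,-125)); go(*W(78.3,-125),.385,76.6)"
```

```text
(np.float64(0.4774321791253317), np.float64(-0.10102585540811582))
shift [-19.99 -12.7   -3.06] rot [  0.1   0.1 -90. ] at [0.6475 0.0639 0.3546] q [-0.06  0.17  1.49 -0.    1.48  0.18] F [0.6 0.6 0.1] 10.3167
```

Request:
arm_command:
  series: [0,-4,-3.1,0,0,-7,0,0,-8,-3.1,0,0,-14,0,-4,-12.7,-3.1,0,0,-21,0,-8,-12.7,-3.1,0,0,-28,0,-12,-12.7,-3.1,0,0,-35,0,-16,-12.7,-3.1,0,0,-42,0,-20,-12.7,-3.1,0,0,-49,0,-20,-12.7,-3.1,0,0,-56,0,-20,-12.7,-3.1,0,0,-63,0,-20,-12.7,-3.1,0,0,-70,0]

```text
time: 11.15
eef_pos: [0.4771, -0.103, 0.383]
tcp_rot: [0.304, 0.953, -0.0, 0.0]
contact_force: [0.4, -0.2, 0.5]
opening: 1.002
finger_force: 0.0
```

```bash
python3 -c "
from h import *
go(*W(78.3,-125),.385,76.6)"
```

```text
shift [ 0.08  0.18 -0.2 ] rot [ -0.    0.1 -22. ] at [ 0.4771 -0.103   0.383 ] q [-0.42 -0.21  1.82 -0.    1.53 -1.37] F [ 0.4 -0.2  0.5] 11.15
```

Request:
arm_command:
  series: [0.1,0.2,-0.2,0,0,-22,0,0.1,0.2,-0.2,0,0,-22,0,0.1,0.2,-0.2,0,0,-22,0,0.1,0.2,-0.2,0,0,-22,0,0.1,0.2,-0.2,0,0,-22,0]

```text
time: 11.57
eef_pos: [0.478, -0.0991, 0.3848]
tcp_rot: [0.12, 0.993, -0.0, 0.0]
contact_force: [-0.0, -0.1, -0.6]
opening: 1.0
finger_force: 0.0
```

```bash
python3 -c "
from h import *
go(*W(78.3,-125),.307,76.6)
c=vision.read_camera('wrist');a=cv2.resize(c['color'],(400,300))
c=vision.read_camera('scene'); x,y=250,180
b=cv2.resize(c['color'][y:y+120,x:x+160],(400,300),interpolation=cv2.INTER_CUBIC)
cv2.imwrite('pics/lev.png',np.hstack([a,b]))
"
```

```text
shift [ 0.02 -0.2   7.78] rot [-0.   0.  -0.3] at [ 0.478  -0.0991  0.3848] q [-0.41 -0.21  1.82 -0.    1.54 -1.74] F [-0.  -0.1 -0.6] 11.5667
```

View pics/lev.png

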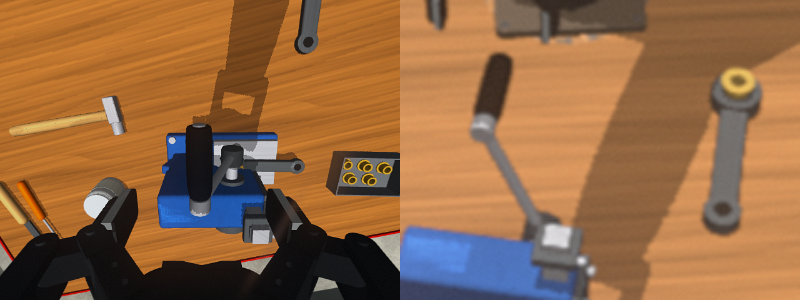

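The grip lies upright in the wrist view at about (199,164) in the half-size crop, centred between the fingers. The link is still in the press in the same view.

```bash
python3 -c "
from h import *
s=telemetry.get_state();c=vision.read_camera('wrist')
for uv in((318,200),(320,322)):
  print(wz(c,s,uv,.332))
print(W(78.3,-159),W(78.3,-85))"
```

```text
[ 0.44354928 -0.09261434  0.332     ]
[ 0.51965729 -0.11022967  0.332     ]
(np.float64(0.4443619764820555), np.float64(-0.09312891314337511)) (np.float64(0.5163382998821272), np.float64(-0.11031637571957548))
```

Request:
arm_command:
  series: [0,-0.2,3,0,0,0,0,0,-0.2,5.5,0,0,0,0,0,-0.2,7,0,0,0,0,0,-0.2,7.8,0,0,0,0,0,-0.2,7.8,0,0,0,0,0,-0.2,7.8,0,0,0,1,0,-0.2,7.8,0,0,0,1,0,-0.2,7.8,0,0,0,1,0,-0.2,7.8,0,0,0,1,0,-0.2,7.8,0,0,0,1]
  force: 110

```text
time: 12.55
eef_pos: [0.4781, -0.1012, 0.3071]
tcp_rot: [0.118, 0.993, -0.0, 0.001]
contact_force: [-1.7, -4.4, 1.5]
opening: 0.301
finger_force: 6.8
```

Request:
arm_command:
  series: [0,0,0,0,0,0,1,0,0,0,0,0,0,1,0,0,0,0,0,0,1,0,0,0,0,0,0,1]

```text
time: 12.88
eef_pos: [0.4781, -0.1014, 0.3075]
tcp_rot: [0.118, 0.993, -0.001, 0.001]
contact_force: [-1.1, -0.0, 5.6]
opening: 0.274
finger_force: 107.7
```

```bash
cat >> h.py <<'E'
def arc(q1,n,q0=None,dz=0.):
    # rows (tool cm) following the lever arc from q0 to q1, relative; tool y = press -x, tool z down
    for q in np.linspace(q0,q1,n+1)[1:]:
        dx=-150*(np.cos(1.92-q)-np.cos(1.92-q0)); dzz=150*(np.sin(1.92-q)-np.sin(1.92-q0))
        print(round(q,3),'y %.2f z %.2f'%(-dx/10,-dzz/10))
E
python3 -c "
from h import *
s=telemetry.get_state();print(R.from_quat(s['tcp_rot']).as_matrix().round(3),s['contact_force'],s['opening'],s['finger_force'],W(78.3,-125))
arc(1.0,10,0)
print();arc(1.833,10,1.0)"
```

```text
[[-0.972  0.235  0.002]
 [ 0.235  0.972 -0.001]
 [-0.002 -0.001 -1.   ]] [-1.09711377 -0.02274458  5.63007982] 0.27357588514873654 107.66554713249207 (np.float64(0.4774321791253317), np.float64(-0.10102585540811582))
0.1 y 1.43 z -0.44
0.2 y 2.90 z -0.74
0.3 y 4.39 z -0.89
0.4 y 5.89 z -0.89
0.5 y 7.39 z -0.74
0.6 y 8.85 z -0.44
0.7 y 10.29 z 0.01
0.8 y 11.67 z 0.59
0.9 y 12.98 z 1.31
1.0 y 14.22 z 2.16

1.083 y 0.96 z 0.80
1.167 y 1.85 z 1.67
1.25 y 2.67 z 2.62
1.333 y 3.40 z 3.63
1.416 y 4.05 z 4.70
1.5 y 4.61 z 5.81
1.583 y 5.07 z 6.98
1.666 y 5.43 z 8.17
1.75 y 5.70 z 9.39
1.833 y 5.86 z 10.63
```

Request:
arm_command:
  series: [0,1.4,-0.4,0,0,0,1,0,2.9,-0.7,0,0,0,1,0,4.4,-0.9,0,0,0,1,0,5.9,-0.9,0,0,0,1,0,7.4,-0.7,0,0,0,1,0,8.9,-0.4,0,0,0,1,0,10.3,0,0,0,0,1,0,11.7,0.6,0,0,0,1,0,13,1.3,0,0,0,1,0,14.2,2.2,0,0,0,1]

```text
time: 13.72
eef_pos: [0.5107, 0.0379, 0.2852]
tcp_rot: [0.118, 0.993, 0.0, -0.0]
contact_force: [-5.1, 0.3, 6.3]
opening: 0.275
finger_force: 108.1
```

Request:
arm_command:
  series: [0,0,0,0,0,0,1,0,0,0,0,0,0,1]

```text
time: 13.88
eef_pos: [0.5108, 0.0383, 0.2848]
tcp_rot: [0.118, 0.993, 0.001, -0.001]
contact_force: [-4.3, 0.8, 6.4]
opening: 0.275
finger_force: 108.5
```

```bash
cat >> h.py <<'E'
def lev():
    s=telemetry.get_state();p=s['eef_pos'];m=p-[PX,PY,0];a,b=np.cos(PW),np.sin(PW)
    x=a*m[0]+b*m[1]-.027; y=-b*m[0]+a*m[1]; z=p[2]+.0187-.185
    q=1.92-np.arctan2(z,-x); print('q',q,'r',np.hypot(x,z),'y',y,s['contact_force'].round(1),s['opening'],s['finger_force'],s['wrist_torque'].round(2)); return q
E
python3 -c "
from h import *
q=lev()"
```

```text
q 1.0092994253923995 r 0.15000852649055918 y -0.1248919102204193 [-4.3  0.8  6.4] 0.2745113373835364 108.47770929336548 [0.09 0.58 0.05]
```

Request:
arm_command:
  series: [0,0.9,0.8,0,0,0,1,0,1.8,1.7,0,0,0,1,0,2.6,2.6,0,0,0,1,0,3,3.1,0,0,0,1,0,3.4,3.6,0,0,0,1,0,3.7,4.2,0,0,0,1,0,4,4.7,0,0,0,1,0,4.3,5.3,0,0,0,1,0,4.6,5.8,0,0,0,1,0,4.6,5.8,0,0,0,1]

```text
time: 14.72
eef_pos: [0.5212, 0.0825, 0.2263]
tcp_rot: [0.118, 0.993, 0.0, -0.001]
contact_force: [-5.2, 0.3, 7.5]
opening: 0.266
finger_force: 108.5
```

```bash
python3 -c "
from h import *
q=lev();arc(1.833,5,q)"
```

```text
q 1.5081818440753918 r 0.1499239488265363 y -0.1250606381076496 [-5.2  0.3  7.5] 0.2662844009625421 108.53763341903687 [-0.01  0.65  0.  ]
1.573 y 0.36 z 0.91
1.638 y 0.66 z 1.83
1.703 y 0.90 z 2.78
1.768 y 1.08 z 3.73
1.833 y 1.20 z 4.70
```

Request:
arm_command:
  series: [0,0.2,0.5,0,0,0,1,0,0.35,0.9,0,0,0,1,0,0.5,1.4,0,0,0,1,0,0.65,1.8,0,0,0,1,0,0.8,2.3,0,0,0,1,0,0.9,2.8,0,0,0,1,0,1,3.3,0,0,0,1,0,1.1,3.7,0,0,0,1,0,1.1,3.7,0,0,0,1]

```text
time: 15.47
eef_pos: [0.5236, 0.0929, 0.1894]
tcp_rot: [0.118, 0.993, 0.0, -0.001]
contact_force: [-5.8, -0.2, 8.8]
opening: 0.272
finger_force: 108.5
```

```bash
python3 -c "
from h import *
q=lev();arc(1.833,3,q)"
```

```text
q 1.7651344176743804 r 0.14986853120873325 y -0.125094446838742 [-5.8 -0.2  8.8] 0.27211006635845336 108.52174758911133 [0.02 0.7  0.04]
1.788 y 0.05 z 0.34
1.81 y 0.09 z 0.67
1.833 y 0.12 z 1.01
```

```bash
python3 -c "
from h import *
a=[]
for n,(x,y,w,h) in (('scene',(270,260,100,75)),('wrist',(80,120,480,360))):
    c=vision.read_camera(n); a.append(cv2.resize(c['color'][y:y+h,x:x+w],(400,300),interpolation=cv2.INTER_CUBIC))
cv2.imwrite('pics/dr.png',np.hstack(a))
lev()"
```

```text
q 1.763578245063257 r 0.1498509189531215 y -0.1251084545044633 [-5.4 -0.7  6.1] 0.27211205657759197 108.4738826751709 [0.05 0.65 0.11]
```

View pics/dr.png

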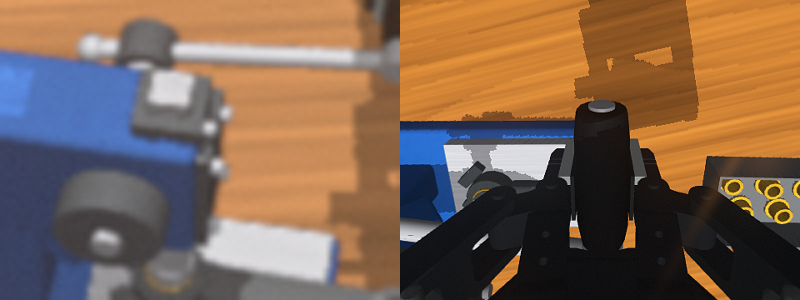

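The lever is nearly level and the ram nose sits on the bush at about (170,270) in the left crop. Now I finish the stroke onto the stop.

Request:
arm_command:
  series: [0,0.05,0.35,0,0,0,1,0,0.1,0.7,0,0,0,1,0,0.1,1,0,0,0,1,0,0.1,1,0,0,0,1,0,0.1,1,0,0,0,1]

```text
time: 15.98
eef_pos: [0.5239, 0.0939, 0.1812]
tcp_rot: [0.118, 0.993, 0.0, -0.001]
contact_force: [-8.2, -0.3, 12.5]
opening: 0.271
finger_force: 108.7
```

```bash
python3 -c "
from h import *
lev()"
```

```text
q 1.8207364922237215 r 0.14985579897061205 y -0.12505975373624326 [-8.2 -0.3 12.5] 0.2714113127619244 108.74827980995178 [0.   1.21 0.05]
```

Request:
arm_command:
  series: [0,0,0.2,0,0,0,1,0,0,0.3,0,0,0,1,0,0,0.3,0,0,0,1,0,0,0.3,0,0,0,1]

```text
time: 16.32
eef_pos: [0.524, 0.0941, 0.1794]
tcp_rot: [0.118, 0.993, 0.0, -0.001]
contact_force: [-11.1, -0.4, 16.8]
opening: 0.273
finger_force: 109.3
```

```bash
python3 -c "
from h import *
lev()"
```

```text
q 1.832405726131631 r 0.14984175438782568 y -0.12502501423493112 [-11.1  -0.4  16.8] 0.2730429707592761 109.33330178260803 [0.05 1.58 0.04]
```

Request:
arm_command:
  series: [0,0,0.2,0,0,0,1,0,0,0.4,0,0,0,1,0,0,0.4,0,0,0,1,0,0,0.4,0,0,0,1]

```text
time: 16.65
eef_pos: [0.5242, 0.0941, 0.179]
tcp_rot: [0.118, 0.993, 0.0, -0.001]
contact_force: [-18.7, 0.5, 31.2]
opening: 0.274
finger_force: 111.3
```

```bash
python3 -c "
from h import *
lev()"
```

```text
q 1.8350282555517203 r 0.14989733419129317 y -0.12486260035574112 [-18.7   0.5  31.2] 0.2740575209729034 111.26758217811584 [-0.03  2.73 -0.01]
```

Request:
arm_command:
  series: [0,0,0.1,0,0,0,1,0,0,0.1,0,0,0,1,0,0,0.1,0,0,0,1,0,0,0.1,0,0,0,1]

```text
time: 16.98
eef_pos: [0.5242, 0.0941, 0.1789]
tcp_rot: [0.118, 0.993, 0.0, -0.001]
contact_force: [-20.8, -0.2, 34.8]
opening: 0.273
finger_force: 111.4
```

```bash
python3 -c "
from h import *
a=[]
for n,(x,y,w,h) in (('scene',(290,300,80,60)),('wrist',(60,240,240,180))):
    c=vision.read_camera(n); a.append(cv2.resize(c['color'][y:y+h,x:x+w],(400,300),interpolation=cv2.INTER_CUBIC))
cv2.imwrite('pics/fin.png',np.hstack(a))
lev()"
```

```text
q 1.835758750443305 r 0.14987202671674618 y -0.12485768606619635 [-19.3  -0.   33.5] 0.2740345682474413 111.42530679702759 [-0.01  2.99 -0.1 ]
```

View pics/fin.png

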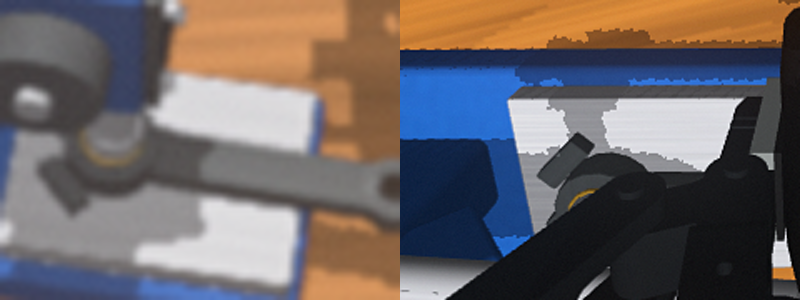

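The ram nose at (115,130) bears on the bush, with only a thin rim of flange showing. The eye sits in the V and the lever reads 1.835 rad, on its stop.

```bash
python3 -c "
from h import *
print(ctrl.sign_off())"
```

```text
the job is handed in; nothing more can be done
None
```

I handed the job in with the link arm home in the V locator, the ram bearing on the bush, and the lever still held hard down at about 1.835 rad (stop 1.833). By camera and force readings the bush is fully home, but its travel was not read directly and no verdict came back.

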